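# Start the hold-down screw of a bracket fixture

## Robot

A 7-joint arm with a two-finger parallel gripper is mounted at the origin on a cart in front of the work surface, level with it; the furniture and walls round the work are solid. World frame = base frame: x ahead of the robot, y to its left, z up, the work surface at z = 0. Lengths are in m, angles in rad, forces in N, time in s.
With the tool pointing down it reaches from about 0.35 to 0.9 m from the base axis. Payload 8.1 kg.
Tool frame: the origin (TCP) lies at the very end of the fingers, on their centre line; the grasp point (between the pads) lies 19 mm behind it (grip_point_offset is the distance from the TCP to the grasp point, in m); z points along the fingers, x is the direction in which the jaws open and shut, and the axes are right-handed (so a half turn about z gives the same grasp; the last joint's range is limited). The gripper opens to 92 mm and grips with 3 to 60 N. Pads are 19 mm wide; open, the fingers measure 130 mm over their backs; the gripper's body (75 mm by 190 mm) begins 47 mm behind the grasp point.
Start: joints at [1.235, 0.434, 0.025, 1.573, -0.012, 1.134, -0.075], TCP at [0.144, -0.608, 0.227] pointing down, gripper open.
Joint ranges: [-2.62, 2.62], [-0.44, 2.09], [-1.27, 1.32], [0.08, 2.57], [-1.32, 4.46], [0.12, 2], [-2.74, 2.74]. Speed limits (rad/s): [2.22, 2.22, 3.01, 3.01, 3.14, 3.14, 3.14].

## Interface

Orientations are given as a rotation vector (axis times angle).
In Python, from cell import observe, get_image, camera_model, sign_off, grip_point_offset gives the robot as it stands.
- The arm moves only by the tool play_rows, never from a script. Its argument "rows" is a list of rows, each a list of 7 numbers: the shift along the tool's x, y, z as a fraction of full scale, then the turn, a rotation vector about the tool's x, y, z as a fraction of full scale, then the closure, from -1 (fully open) to 1 (shut). A call has 1 to 5 rows; each row shifts and turns the pose as measured when the row begins, along the tool's axes as they then stand; what a row does not reach is not made up. Full scale, the value 1, is 0.15 m for a shift and 0.5 rad for a turn. A row lasts 1/10 s, in which the tool goes at most 50 mm and 8.59 degrees, less where a joint would pass 70% of its speed; a pose out of reach is approached as far as the arm can. A call with a number of a shift or a turn outside -1 to 1 is refused whole. A call with a gripper value outside its range is refused whole. The fingers move at their own pace and stop on an object; "force" is the grip in N (left out, the last holds). Time passes only in rows, so rows that do not move let the fingers close. It gives the time, the measured TCP pose, the force and the opening at its end, in the units of the state.
- observe(): the state, without advancing time (a new reading comes with each control period).
- get_image(name): name is "scene" or "top"; returns the picture (384x512x3 uint8, blue, green, red); there is no depth.
- camera_model(name): a dict with "K" (3x3 intrinsics, pixels), "R" (3x3) and "t" (3): a world point X has camera coordinates R X + t. Camera axes: x right, y down, z forward; pixel columns grow to the right and rows downward; lengths in m; the calibration is good to about 2 mm. A picture is of the moment at which its call begins. camera_model takes no time and is no camera call.
- sign_off(): hands the job in, once; it reports no verdict.
The state is a dict: "clock": time; "joints": joint angles; "dq": joint speeds; "joint_efforts": joint torques, N m; "position": TCP position; "ee_rot": TCP orientation; "force": force on the tool from outside, world axes, zero at the start; "ft_torque": the same for the moment, N m; "width": opening from 0.0 (shut) to 1.0 (fully open).
Only numpy, scipy, OpenCV 4.12 (cv2) and the standard library are available. Lean on these libraries where they do the work, as an engineer would, in place of code of your own. Each camera call takes 0.05 s, during which the arm holds its last target.

## Task

The ring bracket is to be held down by the crank screw of its fixture, and the screw's thread has not caught yet. Take the slim drop-in handle (not the squat plug) from the holder, put its shank down through the eyelet of the crank arm, and with it turn the screw backward (anticlockwise from above) until the screw drops into the start of its thread, then forward (clockwise) one full turn from there. Finish still gripping the handle in the eyelet so that the screw is held as started; leave the plug and the things lying around where they are.

Things in the scene. Friction and masses are not known exactly. Their poses are not given: they have to be found in the camera images.
- screw (a joint): Screw angle about its vertical axis, rad: grows clockwise seen from above (forward), falls anticlockwise (backward). 0 is where the thread starts; it begins between 0.4 and 1.5 and drops between 0 and -0.25 when turned backward. Stops at -2.2 and 7.9. Stays where it is left; turning takes about 1 N at the eyelet.
- screw_sink (a joint): How far the screw has gone down, m. 0 to 0.002 at the start, on top of the thread. It jumps to about 0.008 when the screw drops into the thread start; once caught it grows by 0.008 a forward turn, to about 0.016 after one turn (arm and eyelet go down with it).
- eyelet (a point): Centre of the eyelet at the free end of the dark steel crank arm, on the arm's top face, about 0.115 m above the board at the start. A vertical through hole of 16 mm diameter in a ring of 32 mm outside diameter, 10 mm thick; it runs on a circle of 60 mm radius about the screw axis.
- hub (a point): Point on the vertical screw axis, level with the arm's top. The hub is 35 mm across; nothing of the fixture stands above the arm. Below: 56 mm washer, thread, light-alloy ring bracket (121 x 164 mm, top 59 mm above the board) on a 126 x 176 mm base. All is fixed to the board; place and yaw vary.
- handle: Loose steel drop-in crank handle, 85 mm long, 120 g, upright in a socket of the holder. Origin: middle of its foot, z up. From the foot up: shank 12 mm diameter, 40 mm long, chamfered; collar 27 mm diameter, 5 mm thick (cannot pass the eyelet); round grip 18 mm diameter, 40 mm long. In the holder its foot is 5 mm above the board.
- grip (a point): Middle of the handle's round grip, 67 mm above its foot on its axis; the place to take it.
- foot (a point): Middle of the handle's foot. With the collar near the arm, the shank stays through the arm while the screw sinks 16 mm, even if the handle keeps its height.
- plug: Loose squat steel plug in the other socket, not needed: its 19 mm shank is too thick for the eyelet, its head is 31 mm in diameter and only 16 mm high. Origin at its foot, 5 mm above the board.
- holder: Fixed aluminium block, 130 x 50 x 45 mm, standing on the board, origin under its centre; two sockets of 22 mm diameter on its long (x) axis, 38 mm either side of the centre. Which one holds the handle varies.
- bush: Bystander: small grey steel bush, 20 mm diameter, 30 mm high.
- oil_tin: Bystander: tin of 68 mm diameter, 54 mm high.
- tape_roll: Bystander: roll of tape, 86 mm diameter, 30 mm high.
- oilstone: Bystander: two-layer oilstone, 42 x 125 x 22 mm.
- board: Fixed wooden board, 500 x 430 x 12 mm, laid over the trolley's basket; everything stands on it. Origin under its centre; its top is 130 mm above z = 0.

How it is judged:
On the way, in this order (a step that is already met when the one before it is completed fails the run):
1. the handle's shank stands through the eyelet, its foot below the arm, before the screw is turned back to its drop (horizontal distance between foot and eyelet below 0.007 m and z of foot in the frame of eyelet between -0.045 and -0.013 m and value of joint screw_sink below 0.005 m), for 0.1 s.
2. with the handle in the eyelet the screw has been turned backward and has dropped into the thread start (value of joint screw below 0.1 rad and value of joint screw_sink above 0.0055 m and horizontal distance between foot and eyelet below 0.007 m and z of foot in the frame of eyelet below -0.01 m), for 0.1 s.
At the end, for the whole second after the job is handed in: The screw rests 5.2 to 7.2 rad forward of its thread start, sunk over 12.5 mm; the handle is through the eyelet (foot within 8 mm of its axis, 10 mm or more below the arm's top), upright within 0.25 rad and gripped with over 2 N; the plug is within 20 mm of its start (value of joint screw between 5.2 and 7.2 rad and value of joint screw_sink above 0.0125 m and velocity of joint screw between -0.1 and 0.1 rad/s and horizontal distance between foot and eyelet below 0.008 m and z of foot in the frame of eyelet below -0.01 m and angle between handle's own z axis and vertical below 0.25 rad and contact force between the fingers and handle above 2 N and distance of plug from where it was at the start of the episode below 0.02 m); the arm keeps its last pose, push and grip.
It fails at once if the screw is turned backward more than a quarter turn past its drop (value of joint screw below -1.75 rad).
It fails at once if the plug is taken out of its socket (distance of plug from where it was at the start of the episode above 0.03 m).
It fails at once if a bystander is pushed more than 40 mm (distance of any of bush, oil_tin, tape_roll, oilstone from where it was at the start of the episode above 0.04 m).
It also fails if it takes over 67 s, if anything falls off the work surface, if the arm or the gripper's body presses on something with over 40 N, if the wrist force passes 120 N, or if a joint passes its speed limit or range.

## Working session

There is one attempt and no reset: what is moved stays moved. The work goes in short steps, Python scripts to look and compute and a tool call to move; the robot and the scene stay as the last step left them, time stands still between calls to the robot, and variables do not carry over. Pictures are saved under pics/ and viewed, and the job is handed in when it is done.

Besides the shell and the picture viewer there is one more tool, called after "Request:" as name(argument=value, ...), one argument or row to a line, values as JSON. play_rows: Moves the arm, as the interface text tells. Its arguments: {"type":"object","properties":{"rows":{"type":"array","items":{"type":"array","items":{"type":"number"}}},"force":{"type":"number"}},"required":["rows"]}

```bash
mkdir -p pics; ls
python3 - <<'E'
from cell import *
import cv2
print(observe()); print(grip_point_offset if not callable(grip_point_offset) else grip_point_offset())
for n in("scene","top"):
    cv2.imwrite(f"pics/{n}0.png",get_image(n)); print(camera_model(n))
E
```

```text
pics
{'clock': 0.0, 'joints': array([ 1.23543845,  0.43521925,  0.0249476 ,  1.57409454, -0.01157383,
        1.13402048, -0.07507171]), 'dq': array([-5.57275419e-04, -5.50813042e-05, -3.52502848e-04, -9.72629232e-04,
        1.67927438e-04,  2.19628241e-05, -1.74271869e-03]), 'joint_efforts': array([-2.12472449e-03, -6.67835641e+01,  9.83905457e-01, -3.14461577e+01,
       -6.07475289e-02,  4.27876669e-02,  2.04491589e-04]), 'position': array([ 0.14399322, -0.60765244,  0.22594801]), 'ee_rot': array([-2.46367646e+00,  1.94794286e+00,  2.11124517e-03]), 'force': array([ 0.61604484, -0.67026678,  0.33262497]), 'ft_torque': array([ 0.0222568 , -0.01718317,  0.00122427]), 'width': 0.9998734502154967}
0.0188
{'K': array([[459.29282166,   0.        , 254.33771185],
       [  0.        , 459.29282166, 187.31528653],
       [  0.        ,   0.        ,   1.        ]]), 'R': array([[ 0.85467907, -0.51889622, -0.01644385],
       [-0.41252904, -0.65956908, -0.62832191],
       [ 0.31518801,  0.54379715, -0.77777965]]), 't': array([-0.55340217,  0.32933335,  1.02065653])}
{'K': array([[486.78661119,   0.        , 247.9007907 ],
       [  0.        , 486.78661119, 203.89374154],
       [  0.        ,   0.        ,   1.        ]]), 'R': array([[ 0.02280789, -0.9996548 , -0.01304122],
       [-0.98725144, -0.02046566, -0.15784724],
       [ 0.15752586,  0.01647512, -0.98737742]]), 't': array([-0.09234283,  0.59264945,  1.13207336])}
```

View pics/scene0.png

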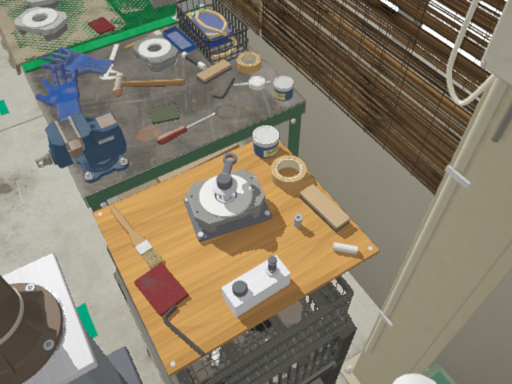

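View pics/top0.png

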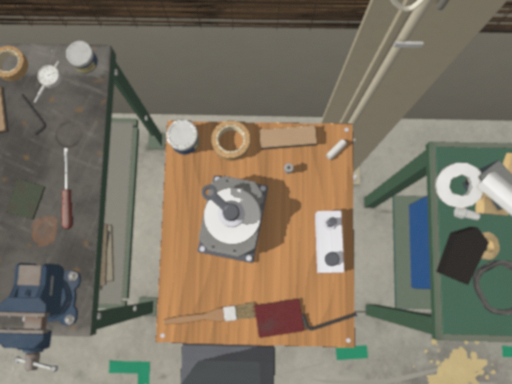

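```bash
cat > h.py <<'E'
import numpy as np, cv2
from cell import *
def ray(cam,u,v):
    m=camera_model(cam); d=m["R"].T@np.linalg.solve(m["K"],[u,v,1.]); c=-m["R"].T@m["t"]; return c,d
def onz(cam,u,v,z):
    c,d=ray(cam,u,v); return c+d*(z-c[2])/d[2]
def proj(cam,X):
    m=camera_model(cam); p=m["K"]@(m["R"]@np.asarray(X,float)+m["t"]); return p[:2]/p[2]
def tri(a,b):
    (c1,d1),(c2,d2)=ray("top",*a),ray("scene",*b)
    s=np.linalg.lstsq(np.c_[d1,-d2],c2-c1,rcond=None)[0]
    p,q=c1+d1*s[0],c2+d2*s[1]; return (p+q)/2,np.linalg.norm(p-q)
E
python3 - <<'E'
import cv2
t=cv2.imread("pics/top0.png");s=cv2.imread("pics/scene0.png")
def c(im,x0,y0,w,h,k,n): cv2.imwrite(n,cv2.resize(im[y0:y0+h,x0:x0+w],None,fx=k,fy=k,interpolation=cv2.INTER_CUBIC))
c(t,190,165,160,120,5,"pics/t1.png"); c(s,180,140,130,100,6,"pics/s1.png"); c(s,210,240,100,80,7,"pics/s2.png")
E
```

```text
(no output)
```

View pics/t1.png

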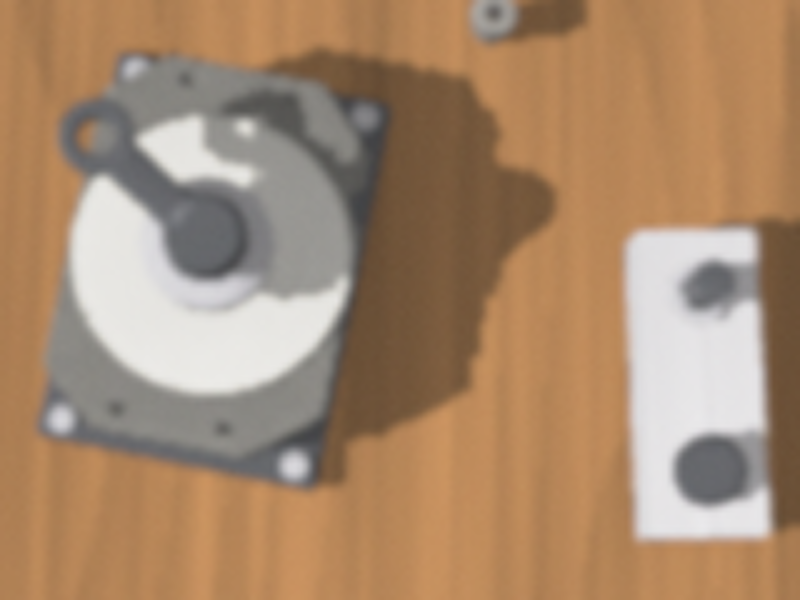

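View pics/s1.png

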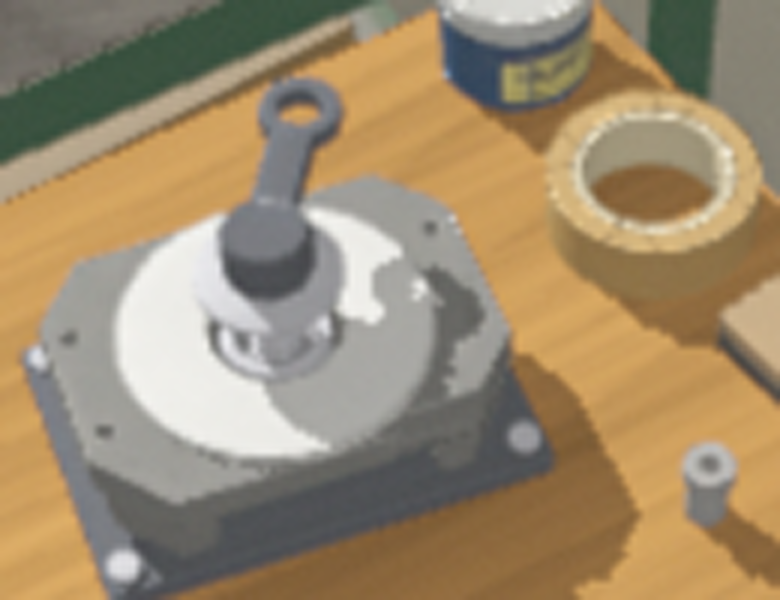

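View pics/s2.png

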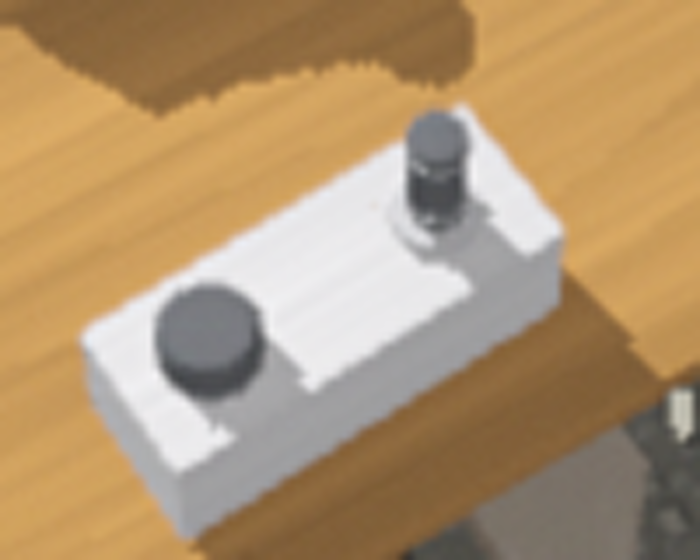

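Run:
```python
from h import *
np.set_printoptions(precision=4,suppress=True)
E=((209-.4,191.8-.4),(229.8,156.8)); H=((230.7,212.1),(223.8,178)); P=((332,221.4),(272.1,258.9))
for n,(a,b),z in (("eye",E,.245),("hub",H,.245),("htop",P,.220)):
    print(n,tri(a,b),onz("top",*a,z),onz("scene",*b,z))
e=onz("top",*E[0],.245);h=onz("top",*H[0],.245);print(np.linalg.norm(e-h))
# holder mask in top
im=cv2.imread("pics/top0.png"); hsv=cv2.cvtColor(im,cv2.COLOR_BGR2HSV)
m=((hsv[...,1]<40)&(hsv[...,2]>150)).astype(np.uint8); m[:, :305]=0;m[:,350:]=0;m[:205]=0;m[280:]=0
m=cv2.morphologyEx(m,cv2.MORPH_CLOSE,np.ones((15,15)))
c=max(cv2.findContours(m,0,2)[0],key=cv2.contourArea); r=cv2.minAreaRect(c);print(r)
bx=np.array([onz("top",*p,.175) for p in cv2.boxPoints(r)]);print(bx,bx.mean(0),np.linalg.norm(np.diff(bx,axis=0),axis=1))
for z,hue in((.220,0),):
    d=((hsv[...,2]<130)&(hsv[...,1]<70)).astype(np.uint8);d[:,:320]=0;d[:,345:]=0;d[:212]=0;d[275:]=0
    n,l,st,ce=cv2.connectedComponentsWithStats(d);print(st,ce)
print(onz("scene",210+210/7-.4,240+325/7-.4,.193),onz("top",190+712/5-.4,165+470/5-.4,.193))
for n,X in (("tin",None),):pass
# ring masks
for cam,x0,x1,y0,y1 in(("top",198,222,180,204),("scene",218,242,148,172)):
    I=cv2.imread(f"pics/{cam}0.png");print(cam);print(cv2.cvtColor(I,cv2.COLOR_BGR2HSV)[y0:y1,x0:x1,1])
```

```text
eye (array([ 0.5865, -0.0034,  0.2492]), np.float64(0.001090772825284212)) [ 0.5867 -0.0028  0.245 ] [0.5887 0.     0.245 ]
hub (array([ 0.5459, -0.049 ,  0.2483]), np.float64(0.001704677492801679)) [ 0.5455 -0.0487  0.245 ] [ 0.5478 -0.0467  0.245 ]
htop (array([ 0.5352, -0.2551,  0.2221]), np.float64(0.002629483792021432)) [ 0.5342 -0.255   0.22  ] [ 0.5372 -0.2543  0.22  ]
0.06165087564183819
((329.01336669921875, 241.34564208984375), (62.10792541503906, 26.672590255737305), 87.79740142822266)
[[ 0.5619 -0.2247  0.175 ]
 [ 0.5653 -0.2818  0.175 ]
 [ 0.4336 -0.2858  0.175 ]
 [ 0.4302 -0.2299  0.175 ]] [ 0.4978 -0.2555  0.175 ] [0.0571 0.1318 0.056 ]
[[     0      0    512    384 196402]
 [   328    218      9      8     58]
 [   326    253     14     12    145]
 [   343    253      1      2      2]
 [   344    262      1      1      1]] [[255.4193 191.4406]
 [331.931  221.5862]
 [332.4    258.5793]
 [343.     253.5   ]
 [344.     262.    ]]
[ 0.4614 -0.2584  0.193 ] [ 0.4599 -0.2589  0.193 ]
top
[[132 129 133 132 132 132 132 133 133 134 132 133 131 121  87  33   4   2
    2   7   9
[... 4068 characters left out ...]
37 140 142 139 110   5  21  14  14  10  18  21  13 112 141 141 142
  139 141 141 141 138 140]
 [140 140 139 143 133  89   7  17  12  10  12  16  18  48 129 141 141 137
  144 141 141 138 139 141]
 [141 139 140 142 126  44  15  17  16  10  14  20  17  77 135 143 141 141
  144 138 138 139 141 140]
 [137 138 140 141 118  30  15  14  10  12  12  22  11  98 141 144 140 143
  143 140 139 138 124 124]
 [138 139 140 138 102   8  19  14  16  14  14  23  24 120 142 141 142 138
  131 127 117  99  68  61]
 [139 143 142 131  85   8  17  14  12  14  18  20  72 135 141 123 121 108
   83  65  38  16   6   8]
 [137 141 142 119  36  15  19  14  16  14  14  15  69 114 100  66  54  19
   14   8   8   6   6   8]]
```

Request:
play_rows(
  rows=[
    [0,0,-0.2,0,0,0.155,-1],
    [0,0,-0.2,0,0,0.155,-1],
    [0,0,-0.2,0,0,0.155,-1],
    [0,0,0,0,0,0,-1],
  ],
)

```text
clock: 0.5
position: [0.1434, -0.6062, 0.3159]
ee_rot: [-2.209, 2.229, 0.012]
force: [-0.2, -0.7, -0.6]
width: 1.001
```

```bash
cat >> h.py <<'E'
from scipy.spatial.transform import Rotation as Ro
def go(X,yaw=-90.):
    "shift to X in tool axes, units of full scale; also tilt/turn to tool x at yaw deg, z down"
    o=observe(); R=Ro.from_rotvec(o["ee_rot"])
    c,s=np.cos(np.radians(yaw)),np.sin(np.radians(yaw))
    T=Ro.from_matrix(np.array([[c,s,0],[s,-c,0],[0,0,-1]]))
    np.set_printoptions(precision=4,suppress=True)
    print("clk",round(o["clock"],2),"p",o["position"],"shift",R.inv().apply(np.array(X)-o["position"])/.15,"turn",(R.inv()*T).as_rotvec()/.5,"F",o["force"],"w",round(o["width"],3))
E
python3 -c "
from h import *
go([.535,-.255,.30])"
```

```text
clk 0.5 p [ 0.1434 -0.6062  0.3159] shift [-2.364  -2.5893  0.1186] turn [ 0.0052  0.0163 -0.0182] F [-0.2315 -0.7324 -0.618 ] w 1.001
```

Request:
play_rows(
  rows=[
    [-0.21,-0.23,0,0,0,0,-1],
    [-0.21,-0.23,0,0,0,0,-1],
    [-0.21,-0.23,0,0,0,0,-1],
    [-0.21,-0.23,0,0,0,0,-1],
    [-0.21,-0.23,0,0,0,0,-1],
  ],
)

```text
clock: 1.0
position: [0.3148, -0.4501, 0.3125]
ee_rot: [2.198, -2.244, -0.019]
force: [0.3, -1.3, 0.2]
width: 1.002
```

Request:
play_rows(
  rows=[
    [-0.21,-0.23,0,0,0,0,-1],
    [-0.21,-0.23,0,0,0,0,-1],
    [-0.21,-0.23,0,0,0,0,-1],
    [-0.21,-0.23,0,0,0,0,-1],
    [0,0,0,0,0,0,-1],
  ],
)

```text
clock: 1.5
position: [0.4636, -0.313, 0.3083]
ee_rot: [-2.212, 2.227, 0.028]
force: [0.7, -0.1, 0.6]
width: 0.999
```

```bash
python3 -c "
from h import *
go([.535,-.255,.25])"
```

```text
clk 1.5 p [ 0.4636 -0.313   0.3083] shift [-0.3848 -0.4771  0.3891] turn [ 0.0213  0.0286 -0.0142] F [ 0.6744 -0.0606  0.6446] w 0.999
```

Request:
play_rows(
  rows=[
    [-0.19,-0.24,0.05,0.02,0.03,-0.015,-1],
    [-0.19,-0.24,0.05,0,0,0,-1],
    [0,0,0,0,0,0,-1],
  ],
)

```text
clock: 1.8
position: [0.5336, -0.2567, 0.2909]
ee_rot: [2.224, -2.216, -0.003]
force: [0.2, 0.5, 0.4]
width: 1.002
```

```bash
python3 -c "
from h import *
go([.535,-.255,.23])
for n in('top','scene'): 
    I=get_image(n); cv2.imwrite(f'pics/{n}1.png',I)
"
```

```text
clk 1.8 p [ 0.5336 -0.2567  0.2909] shift [-0.011  -0.0107  0.4059] turn [ 0.0064 -0.0001  0.0074] F [0.2396 0.4826 0.3819] w 1.002
```

View pics/scene1.png

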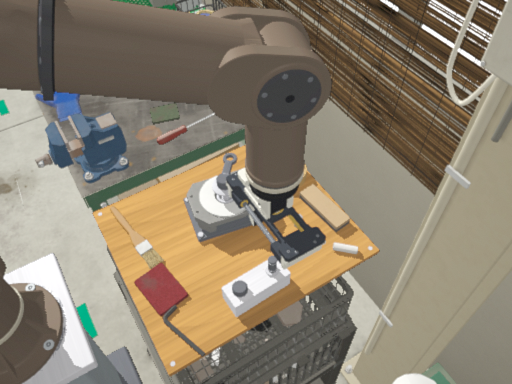

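View pics/top1.png

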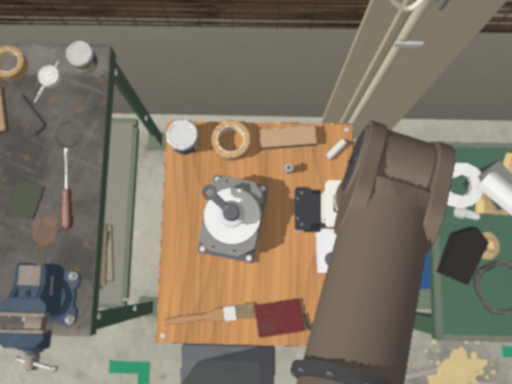

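Request:
play_rows(
  rows=[
    [-0.01,-0.01,0.2,0,0,0,-1],
    [0,0,0.15,0,0,0,-1],
    [0,0,0,0,0,0,-1],
  ],
)

```text
clock: 2.2
position: [0.5287, -0.2648, 0.2383]
ee_rot: [2.209, -2.223, 0.001]
force: [-0.1, -0.0, 0.4]
width: 0.999
```

```bash
python3 -c "
from h import *
go([.535,-.255,.185])
I=get_image('scene'); cv2.imwrite('pics/s3.png',cv2.resize(I[200:330,200:360],None,fx=4,fy=4,interpolation=2))
"
```

```text
clk 2.2 p [ 0.5287 -0.2648  0.2383] shift [-0.0675 -0.0435  0.3546] turn [ 0.0098 -0.0116 -0.0125] F [-0.0615 -0.0326  0.384 ] w 0.999
```

View pics/s3.png

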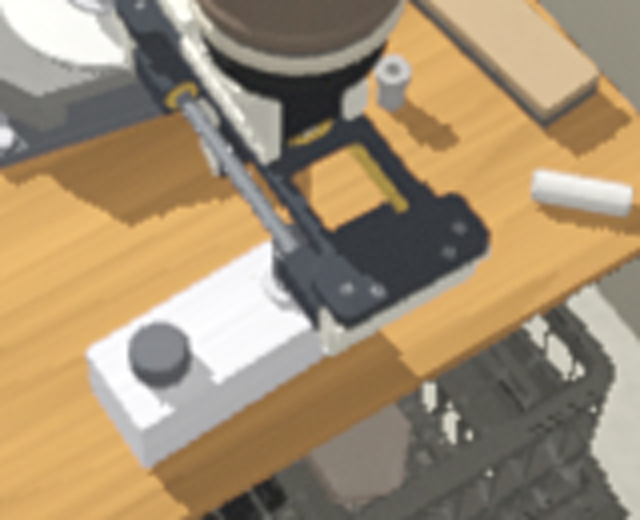

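Request:
play_rows(
  rows=[
    [-0.07,-0.045,0,0,0,0,-1],
    [0,0,0.06,0,0,0,-1],
    [0,0,0,0,0,0,-1],
  ],
)

```text
clock: 2.55
position: [0.5368, -0.256, 0.2333]
ee_rot: [2.207, -2.228, 0.01]
force: [-0.8, 0.3, -0.0]
width: 1.001
```

```bash
python3 -c "
from h import *
go([.535,-.255,.185])
"
```

```text
clk 2.55 p [ 0.5368 -0.256   0.2333] shift [-0.0092  0.0124  0.322 ] turn [-0.0005 -0.0168 -0.0184] F [-0.8399  0.3165 -0.0348] w 1.001
```

Request:
play_rows(
  rows=[
    [-0.01,0.012,0.1,0,-0.015,-0.015,-1],
    [0,0,0.1,0,0,0,-1],
    [0,0,0.05,0,0,0,-1],
    [0,0,0,0,0,0,-1],
  ],
)

```text
clock: 2.95
position: [0.5367, -0.2549, 0.1973]
ee_rot: [-2.22, 2.221, -0.008]
force: [-0.7, -0.1, 0.6]
width: 1.0
```

```bash
python3 -c "
from h import *
go([.535,-.255,.185])
"
```

```text
clk 2.95 p [ 0.5367 -0.2549  0.1973] shift [0.0002 0.0115 0.0821] turn [-0.0093 -0.0051 -0.0011] F [-0.6695 -0.1042  0.5823] w 1.0
```

Request:
play_rows(
  rows=[
    [0,0.005,0.08,0,0,0,-1],
    [0,0,0.01,0,0,0,-1],
    [0,0,0,0,0,0,-1],
  ],
)

```text
clock: 3.25
position: [0.5367, -0.2553, 0.1841]
ee_rot: [-2.219, 2.221, -0.011]
force: [-0.2, -0.0, -0.1]
width: 1.001
```

```bash
python3 -c "
from h import *
go([.535,-.255,.185])
"
```

```text
clk 3.25 p [ 0.5367 -0.2553  0.1841] shift [-0.0018  0.0113 -0.0059] turn [-0.0129 -0.0066 -0.0012] F [-0.1529 -0.0411 -0.0812] w 1.001
```

Request:
play_rows(
  rows=[
    [0,0,0,0,0,0,1],
    [0,0,0,0,0,0,1],
    [0,0,0,0,0,0,1],
    [0,0,0,0,0,0,1],
    [0,0,0,0,0,0,1],
  ],
  force=20,
)

```text
clock: 3.75
position: [0.5374, -0.2555, 0.1853]
ee_rot: [-2.219, 2.22, -0.013]
force: [-0.1, 0.0, 1.1]
width: 0.612
```

Request:
play_rows(
  rows=[
    [0,0,0,0,0,0,1],
    [0,0,0,0,0,0,1],
    [0,0,0,0,0,0,1],
  ],
  force=30,
)

```text
clock: 4.05
position: [0.5374, -0.2555, 0.1854]
ee_rot: [-2.219, 2.22, -0.014]
force: [0.7, 0.0, -0.3]
width: 0.355
```

```bash
python3 -c "
from h import *
go([.535,-.255,.185])
"
```

```text
clk 4.05 p [ 0.5374 -0.2555  0.1854] shift [-0.0033  0.016   0.0028] turn [-0.0165 -0.0081 -0.0011] F [ 0.6776  0.038  -0.276 ] w 0.355
```

Still closing (18/92 = 0.196 expected).

Request:
play_rows(
  rows=[
    [0,0,0,0,0,0,1],
    [0,0,0,0,0,0,1],
    [0,0,0,0,0,0,1],
    [0,0,0,0,0,0,1],
  ],
  force=30,
)

```text
clock: 4.45
position: [0.5374, -0.2555, 0.1854]
ee_rot: [-2.219, 2.22, -0.014]
force: [-0.1, 0.2, 0.6]
width: 0.188
```

```bash
python3 -c "
from h import *
go([.535,-.255,.185])
"
```

```text
clk 4.45 p [ 0.5374 -0.2555  0.1854] shift [-0.003   0.0159  0.0027] turn [-0.0164 -0.008  -0.001 ] F [-0.088   0.1819  0.5644] w 0.188
```

Request:
play_rows(
  rows=[
    [0,0,-0.1,0,0,0,1],
    [0,0,-0.2,0,0,0,1],
    [0,0,-0.25,0,0,0,1],
    [0,0,-0.25,0,0,0,1],
    [0,0,-0.25,0,0,0,1],
  ],
)

```text
clock: 4.95
position: [0.5324, -0.2536, 0.3408]
ee_rot: [2.219, -2.219, -0.008]
force: [1.4, -1.1, -0.6]
width: 0.189
```

```bash
python3 -c "
from h import *
go([.589,-.003,.33])
I=get_image('scene'); cv2.imwrite('pics/s4.png',I)
"
```

```text
clk 4.95 p [ 0.5324 -0.2536  0.3408] shift [-1.6706 -0.3773  0.0722] turn [ 0.0112  0.003  -0.0002] F [ 1.3675 -1.1251 -0.6112] w 0.189
```

View pics/s4.png

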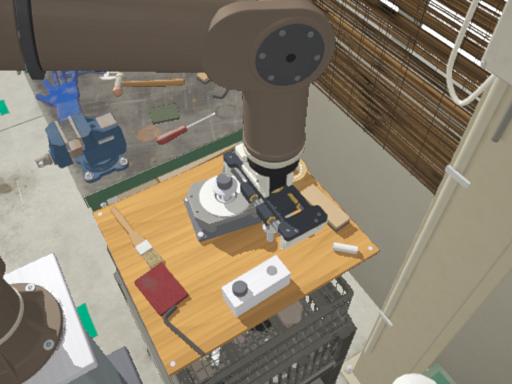

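Request:
play_rows(
  rows=[
    [-0.22,-0.05,0,0,0,0,1],
    [-0.25,-0.055,0,0,0,0,1],
    [-0.25,-0.055,0,0,0,0,1],
    [-0.25,-0.055,0,0,0,0,1],
    [-0.22,-0.05,0,0,0,0,1],
  ],
)

```text
clock: 5.5
position: [0.576, -0.0784, 0.3496]
ee_rot: [-2.206, 2.236, -0.017]
force: [0.5, -0.4, -0.5]
width: 0.19
```

```bash
python3 -c "
from h import *
go([.589,-.003,.33])
"
```

```text
clk 5.5 p [ 0.576  -0.0784  0.3496] shift [-0.5048 -0.0787  0.1276] turn [-0.0167 -0.0146 -0.0275] F [ 0.5473 -0.3544 -0.4668] w 0.19
```

Request:
play_rows(
  rows=[
    [-0.22,-0.04,0.03,-0.015,-0.015,-0.025,1],
    [-0.2,-0.03,0.03,0,0,0,1],
    [-0.05,-0.005,0,0,0,0,1],
    [0,0,0,0,0,0,1],
  ],
)

```text
clock: 5.9
position: [0.5879, 0.0015, 0.3388]
ee_rot: [-2.229, 2.211, 0.004]
force: [0.5, -1.3, -1.7]
width: 0.189
```

```bash
python3 -c "
from h import *
go([.589,-.003,.33])
for n in('top','scene'): 
    I=get_image(n); cv2.imwrite(f'pics/{n}5.png',I)
cv2.imwrite('pics/s5.png',cv2.resize(I[90:240,150:310],None,fx=4,fy=4,interpolation=2))
"
```

```text
clk 5.9 p [0.5879 0.0015 0.3388] shift [ 0.0302 -0.0071  0.0589] turn [0.0008 0.006  0.0161] F [ 0.5438 -1.3454 -1.6676] w 0.189
```

View pics/s5.png

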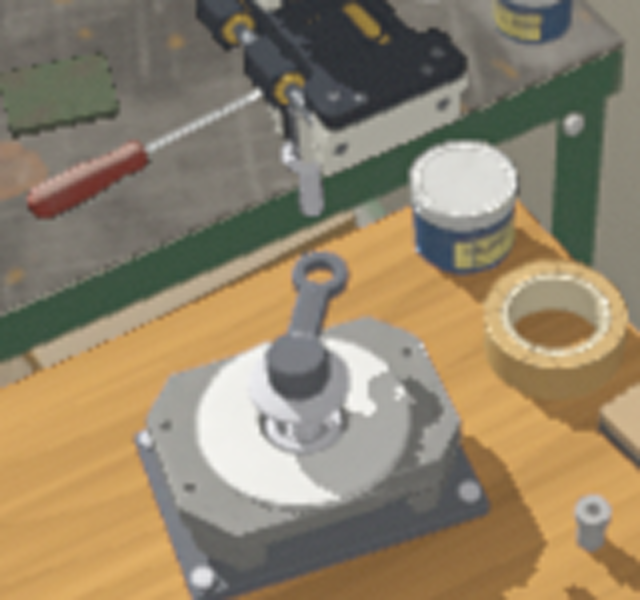

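View pics/top5.png

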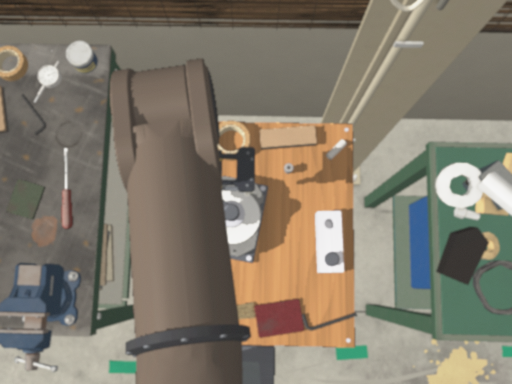

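```bash
python3 -c "
from h import *
np.set_printoptions(precision=4,suppress=True)
I=cv2.imread('pics/scene5.png')
o=observe();p=o['position'];print(p)
print('foot pred',proj('scene',p-[0,0,.0504]),'collar level',proj('scene',p-[0,0,.0104]))
cv2.imwrite('pics/s6.png',cv2.resize(I[118:172,205:255],None,fx=11,fy=11,interpolation=0))
hsv=cv2.cvtColor(I,cv2.COLOR_BGR2HSV);print(I[124:150,218:240,2])
"
```

```text
[ 0.5879 -0.0003  0.339 ]
foot pred [228.34  143.176] collar level [227.1708 129.5822]
[[123 121 105  76  72  75 105 157 159 162 172 183 184 183 167 165 166 167
  164 166 165 166]
 [124 124 125 129 128  90 105 157 159 163 175 178 181 179 168 165 160 153
  145 160 166 166]
 [125 125 138 176 179 118 112 154 159 165 179 165 174 173 168 156 120  92
  109 154 165 166]
 [124 127 161 213 187 121 124 148 158 159 166 165 171 166 162 139  92  87
  123 165 167 166]
 [123 127 162 215 179 126 110 149 158 159 167 178 175 166 161 136 114 121
  153 167 167 166]
 [125 125 163 221 209 175 120 138 158 159 166 178 179 167 165 165 164 161
  166 166 167 166]
 [127 127 147 186 165 157 152 155 158 158 160 167 171 167 165 166 165 163
  167 165 158 148]
 [127 126 127 135 143 153 156 156 155 154 155 158 151 165 166 166 165 157
  155 148 100  76]
 [125 125 126 121 116 145 150 155 155 154 154 147 147 167 166 157 151 121
   81  73  59  58]
 [125 126 126 126 125 127 132 150 151 150 149 137 122 154 149 101  77  61
   57  57  59  58]
 [126 128 130 131 130 130 134 148 146 146 146 136  98  77  72  61  55  57
   56  59
[... 705 characters left out ...]
7 139 103  61  54  61  68  87
   94 118 136 161]
 [ 59  59  58  59  60  59  60  81 117 138 137 127  70  58  68  95 126 147
  156 173 155 161]
 [ 59  59  60  58  56  58  58  58  64  68  67  66  67  93 126 157 184 185
  176 165 134 150]
 [ 59  61  60  58  57  58  56  58  58  59  73  94 126 156 183 184 179 171
  140 124 123 148]
 [ 57  58  59  60  58  59  58  69  85  99 133 157 183 184 179 170 141 127
  120 117 123 146]
 [ 60  59  56  56  59  69  93 126 147 158 184 185 180 172 140 127 118 118
  121 129 155 171]
 [ 57  59  59  69  94 125 158 184 186 186 180 172 141 127 119 118 119 131
  155 173 208 211]
 [ 66  87  95 124 157 185 185 186 180 173 141 122 118 119 126 152 157 173
  208 211 215 215]]
```

View pics/s6.png

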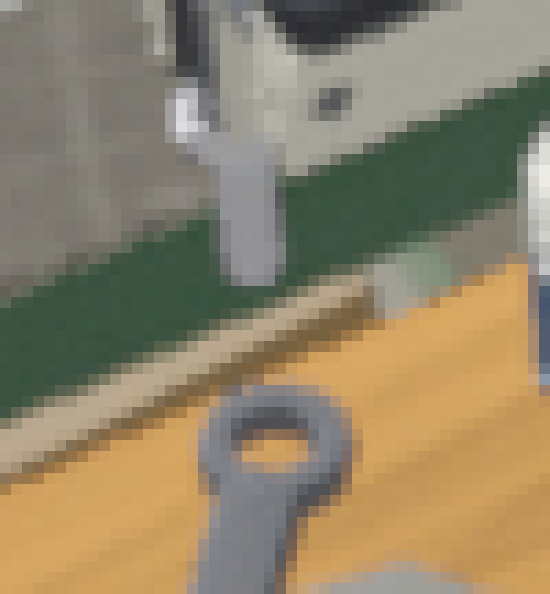

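```bash
python3 -c "
from h import *
np.set_printoptions(precision=4,suppress=True)
for z in(.244,.247):
  e=onz('scene',229.45,157.4,z); print(e)
f=onz('scene',227.55,141.6,.2886);print(f)
f=onz('scene',227.55,142.2,.2886);print(f)
"
```

```text
[ 0.5876 -0.0003  0.244 ]
[ 0.5864 -0.0028  0.247 ]
[0.5887 0.0047 0.2886]
[0.5879 0.0031 0.2886]
```

```bash
python3 -c "
from h import *
go([.588,-.003,.306])
"
```

```text
clk 6.0 p [ 0.5879 -0.0003  0.339 ] shift [ 0.0184 -0.0008  0.22  ] turn [0.0005 0.0048 0.0115] F [-0.3312 -1.901  -1.0299] w 0.192
```

Request:
play_rows(
  rows=[
    [0.018,0,0.08,0,0,0.01,1],
    [0,0,0.08,0,0,0,1],
    [0,0,0.04,0,0,0,1],
    [0,0,0,0,0,0,1],
  ],
)

```text
clock: 6.4
position: [0.5874, -0.0089, 0.3058]
ee_rot: [2.213, -2.229, -0.001]
force: [-0.1, -0.2, -0.6]
width: 0.194
```

```bash
python3 -c "
from h import *
go([.588,-.003,.306])
I=get_image('scene'); cv2.imwrite('pics/s7.png',cv2.resize(I[118:172,205:255],None,fx=11,fy=11,interpolation=0))
go([.588,-.003,.306])
"
```

```text
clk 6.4 p [ 0.5874 -0.0089  0.3058] shift [-0.0396 -0.0039 -0.0011] turn [ 0.0018  0.0001 -0.0146] F [-0.0814 -0.163  -0.6339] w 0.194
clk 6.45 p [ 0.5875 -0.0089  0.3062] shift [-0.0396 -0.0031  0.0016] turn [ 0.0011  0.     -0.0147] F [-0.2726  0.2701 -1.1817] w 0.186
```

View pics/s7.png

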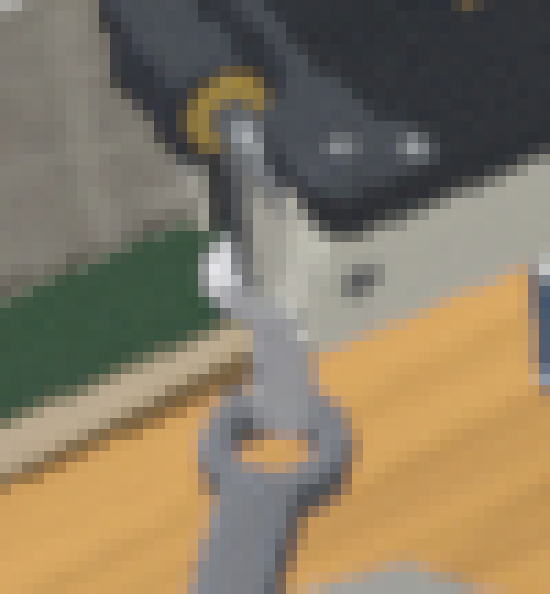

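```bash
python3 -c "
from h import *
np.set_printoptions(precision=4,suppress=True)
for v in(154.6,155.2): print(onz('scene',230.2,v,.2556), proj('scene',[.5875,-.0089,.2556]))
"
```

```text
[ 0.5884 -0.0036  0.2556] [231.0277 156.2633]
[ 0.5875 -0.0052  0.2556] [231.0277 156.2633]
```

Request:
play_rows(
  rows=[
    [-0.035,-0.003,0,0,0,-0.015,1],
    [0,0,0,0,0,0,1],
    [0,0,0.015,0,0,0,1],
    [0,0,0,0,0,0,1],
  ],
)

```text
clock: 6.85
position: [0.5886, -0.003, 0.3048]
ee_rot: [-2.222, 2.219, -0.001]
force: [-0.6, 0.3, -1.0]
width: 0.188
```

```bash
python3 -c "
from h import *
go([.588,-.004,.3])
I=get_image('scene'); cv2.imwrite('pics/s8.png',cv2.resize(I[118:172,205:255],None,fx=11,fy=11,interpolation=0))
"
```

```text
clk 6.85 p [ 0.5886 -0.003   0.3048] shift [0.007  0.0038 0.0321] turn [-0.0023  0.0008  0.0024] F [-0.5777  0.3402 -0.9992] w 0.188
```

View pics/s8.png

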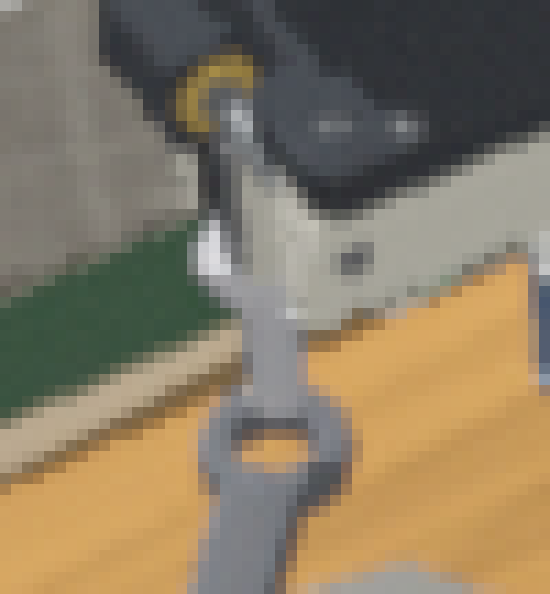

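Request:
play_rows(
  rows=[
    [0.01,0.007,0.02,0,0,0,1],
    [0,0,0.025,0,0,0,1],
    [0,0,0.0,0,0,0,1],
  ],
)

```text
clock: 7.2
position: [0.5876, -0.0047, 0.2979]
ee_rot: [-2.221, 2.219, -0.002]
force: [-1.1, 0.1, -2.0]
width: 0.189
```

```bash
python3 -c "
from h import *
go([.5875,-.0045,.295])
I=get_image('scene'); cv2.imwrite('pics/s9.png',cv2.resize(I[118:172,205:255],None,fx=11,fy=11,interpolation=0))
"
```

```text
clk 7.2 p [ 0.5876 -0.0047  0.2979] shift [-0.0014  0.0007  0.0195] turn [-0.0038  0.0005  0.0019] F [-1.1109  0.0665 -2.0091] w 0.189
```

View pics/s9.png

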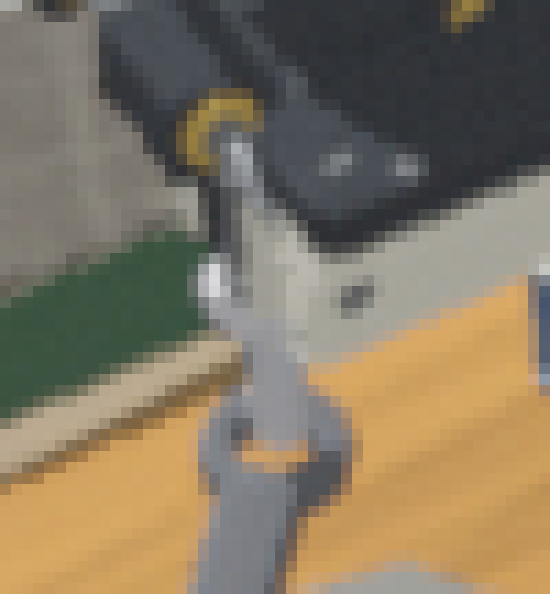

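Request:
play_rows(
  rows=[
    [0.004,0.003,0.03,0,0,0,1],
    [0,0,0.03,0,0,0,1],
    [0,0,0.0,0,0,0,1],
  ],
)

```text
clock: 7.55
position: [0.5881, -0.0041, 0.2892]
ee_rot: [-2.22, 2.216, -0.003]
force: [0.9, 1.0, -2.3]
width: 0.19
```

```bash
python3 -c "
from h import *
go([.5875,-.0045,.29])
I=get_image('scene'); cv2.imwrite('pics/s10.png',cv2.resize(I[118:172,205:255],None,fx=11,fy=11,interpolation=0))
"
```

```text
clk 7.55 p [ 0.5881 -0.0041  0.2892] shift [ 0.003   0.0037 -0.0052] turn [-0.0091  0.0041  0.0036] F [ 0.916   1.0297 -2.2772] w 0.19
```

View pics/s10.png

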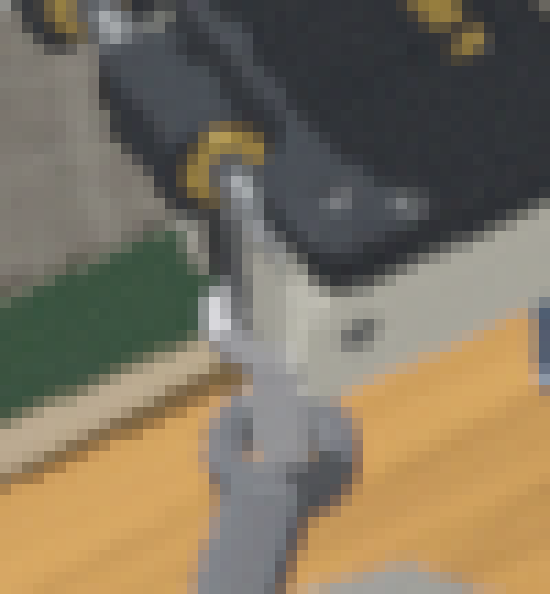

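Request:
play_rows(
  rows=[
    [0.0,0.0,0.05,0,0,0,1],
    [0,0,0.05,0,0,0,1],
    [0,0,0.0,0,0,0,1],
  ],
)

```text
clock: 7.9
position: [0.5881, -0.004, 0.273]
ee_rot: [-2.22, 2.216, -0.003]
force: [1.2, 1.6, -1.3]
width: 0.19
```

```bash
python3 -c "
from h import *
go([.588,-.0045,.262])
"
```

```text
clk 7.9 p [ 0.5881 -0.004   0.273 ] shift [0.0033 0.0011 0.073 ] turn [-0.0089  0.0037  0.0039] F [ 1.2494  1.6107 -1.2965] w 0.19
```

Request:
play_rows(
  rows=[
    [0.0,0.0,0.05,0,0,0,1],
    [0,0,0.03,0,0,0,1],
    [0,0,0.0,0,0,0,1],
  ],
)

```text
clock: 8.2
position: [0.5883, -0.004, 0.2596]
ee_rot: [-2.221, 2.216, -0.003]
force: [0.4, 1.7, -1.1]
width: 0.188
```

```bash
python3 -c "
from h import *
go([.588,-.0045,.262])
I=get_image('scene'); cv2.imwrite('pics/s11.png',cv2.resize(I[100:230,170:290],None,fx=5,fy=5,interpolation=2))
"
```

```text
clk 8.2 p [ 0.5883 -0.004   0.2596] shift [ 0.0033  0.0019 -0.0157] turn [-0.0088  0.0038  0.004 ] F [ 0.4431  1.7487 -1.0777] w 0.188
```

View pics/s11.png

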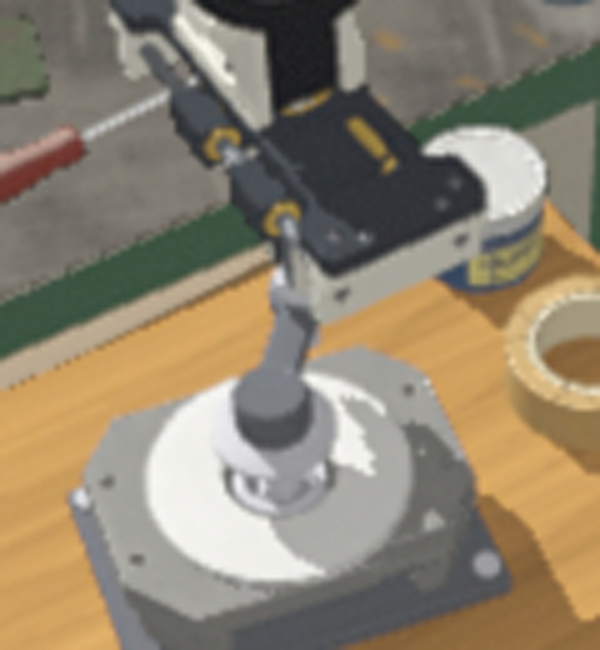

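```bash
cat >> h.py <<'E'
C=np.array([.548,-.049])
def plan(dphi,n=4,z=.259,r=.06):
    o=observe();p=o["position"];R=Ro.from_rotvec(o["ee_rot"])
    d=p[:2]-C;ph=np.arctan2(d[1],d[0]);print("phi",round(ph,3),"r",round(np.hypot(*d),4))
    cur=p
    for i in range(n):
        a=ph+dphi*(i+1);t=np.array([*(C+r*np.array([np.cos(a),np.sin(a)])),p[2]+(z-p[2])*(i+1)/n])
        print(np.round(R.inv().apply(t-cur)/.15,3));cur=t
    go(p)
E
python3 -c "
from h import *
plan(.12)"
```

```text
phi 0.84 r 0.0604
[-0.028  0.039  0.001]
[-0.025  0.041  0.001]
[-0.02   0.044  0.001]
[-0.015  0.046  0.001]
clk 8.25 p [ 0.5883 -0.004   0.2598] shift [0. 0. 0.] turn [-0.0088  0.0037  0.004 ] F [ 1.3257  1.7636 -1.3153] w 0.187
```

Request:
play_rows(
  rows=[
    [-0.028,0.039,0,0,0,0,1],
    [-0.025,0.041,0,0,0,0,1],
    [-0.02,0.044,0,0,0,0,1],
    [-0.015,0.046,0,0,0,0,1],
  ],
)

```text
clock: 8.65
position: [0.5633, 0.0101, 0.2607]
ee_rot: [-2.217, 2.214, -0.008]
force: [1.9, 0.1, -1.5]
width: 0.184
```

```bash
python3 -c "
from h import *
plan(.12)
I=get_image('scene'); cv2.imwrite('pics/s12.png',cv2.resize(I[100:230,170:290],None,fx=5,fy=5,interpolation=2))
I=get_image('top'); cv2.imwrite('pics/t12.png',I)
"
```

```text
phi 1.317 r 0.061
[-0.003  0.049  0.002]
[-0.004  0.048  0.002]
[0.002 0.048 0.002]
[0.008 0.047 0.002]
clk 8.65 p [0.5633 0.0101 0.2607] shift [0. 0. 0.] turn [-0.0182  0.0045  0.003 ] F [ 1.8892  0.1061 -1.5418] w 0.184
```

View pics/s12.png

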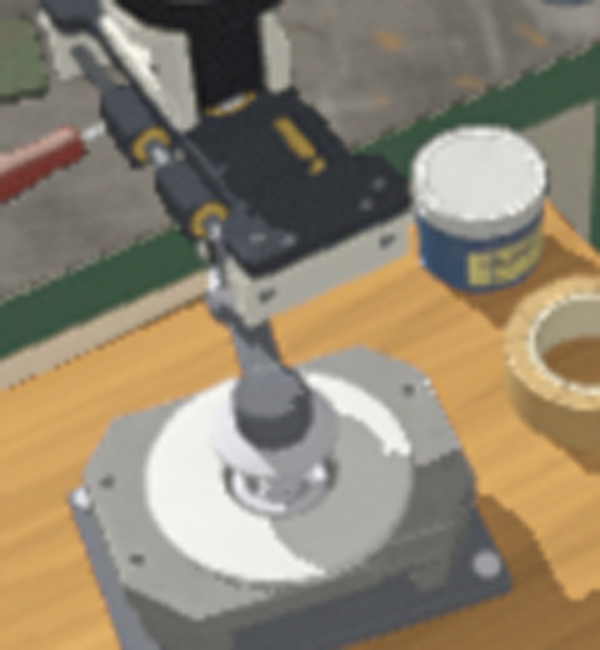

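Request:
play_rows(
  rows=[
    [-0.004,0.049,0,0.01,0,0,1],
    [-0.003,0.048,0,0.01,0,0,1],
    [0.002,0.048,0,0,0,0,1],
  ],
)

```text
clock: 9.05
position: [0.5393, 0.0116, 0.2603]
ee_rot: [-2.213, 2.208, -0.017]
force: [3.2, 2.0, -1.3]
width: 0.193
```

```bash
cat >> h.py <<'E'
def hub(name):
    I=get_image('scene'); cv2.imwrite(f'pics/{name}.png',cv2.resize(I[100:230,170:290],None,fx=5,fy=5,interpolation=2))
    print("V col hub",I[172:196,219:224,2].mean(1).astype(int))
E
python3 -c "
from h import *
plan(-.12);plan(.12);hub('s13')
I=cv2.imread('pics/scene5.png');print('ref',I[172:196,219:224,2].mean(1).astype(int))
"
```

```text
phi 1.713 r 0.0612
[ 0.004 -0.049  0.003]
[ 0.002 -0.048  0.003]
[ 0.008 -0.047  0.003]
[ 0.013 -0.046  0.003]
clk 9.05 p [0.5393 0.0116 0.2603] shift [0. 0. 0.] turn [-0.0372  0.0058  0.005 ] F [ 3.2147  2.0291 -1.2507] w 0.193
phi 1.713 r 0.0612
[0.017 0.046 0.001]
[0.015 0.046 0.001]
[0.02  0.043 0.001]
[0.025 0.041 0.001]
clk 9.05 p [0.5393 0.0116 0.2603] shift [0. 0. 0.] turn [-0.0372  0.0058  0.005 ] F [ 3.2147  2.0291 -1.2507] w 0.193
V col hub [155 130 110  86  79  81  80  81  80  81  83  91  95  89  82  77  76  80
  99 142 186 205 206 210]
ref [177 168 136 124 123 124 124 124 124 123 117  96  82  78  77  78  95 134
 177 194 202 208 201 163]
```

View pics/s13.png

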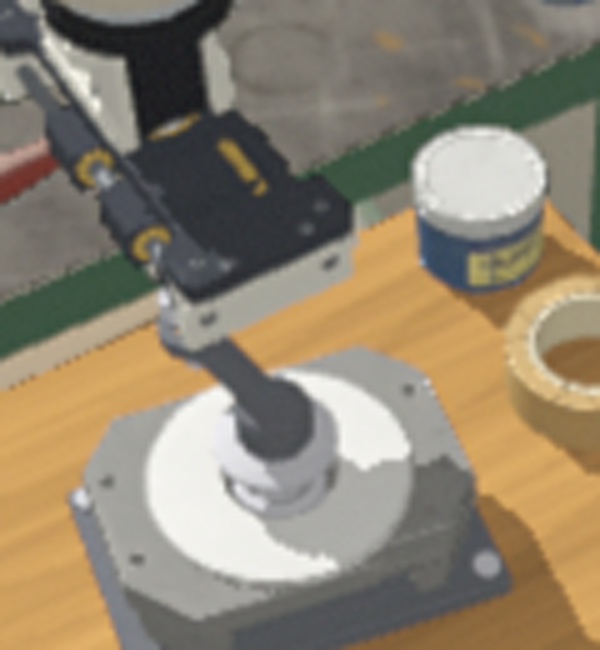

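```bash
python3 -c "
from h import *
I=cv2.imread('pics/scene5.png');J=get_image('scene')
for a in((180,194,210,216),(180,196,212,222),(178,192,224,234)):
    y0,y1,x0,x1=a
    t=I[y0:y1,x0:x1]; s=J[y0-6:y1+10,x0-2:x1+2]; m=cv2.matchTemplate(s,t,5);_,v,_,l=cv2.minMaxLoc(m);c=m[:,l[0]];print(v,l[1]-6,c.round(2))
print(proj('scene',[.546,-.049,.245])-proj('scene',[.546,-.049,.237]))
cv2.imwrite('pics/cmp.png',cv2.resize(np.hstack([I[160:215,200:250],J[160:215,200:250]]),None,fx=8,fy=8,interpolation=0))
"
```

```text
0.9236658811569214 3 [-0.15 -0.1  -0.05  0.02  0.14  0.3   0.46  0.71  0.92  0.92  0.76  0.55
  0.26  0.1   0.04  0.   -0.02]
0.9678045511245728 2 [0.52 0.56 0.6  0.65 0.71 0.78 0.87 0.95 0.97 0.89 0.74 0.58 0.45 0.31
 0.21 0.19 0.19]
0.8407119512557983 2 [ 0.13  0.17  0.21  0.25  0.31  0.41  0.57  0.76  0.84  0.77  0.63  0.47
  0.3   0.11 -0.08 -0.21 -0.22]
[-0.25653824 -2.4038396 ]
```

View pics/cmp.png

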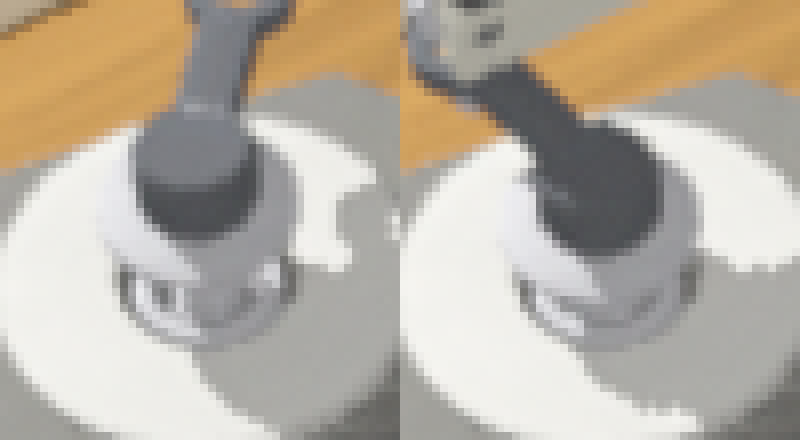

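Request:
play_rows(
  rows=[
    [0,0,0,-0.02,0,0,1],
    [0.004,-0.049,0,-0.015,0,0,1],
    [0.002,-0.048,0,0,0,0,1],
    [0.008,-0.047,0,0,0,0,1],
    [0.013,-0.046,0,0,0,0,1],
  ],
)

```text
clock: 9.65
position: [0.5661, 0.0093, 0.2593]
ee_rot: [2.224, -2.215, -0.015]
force: [-1.4, 2.0, -0.1]
width: 0.187
```

```bash
python3 -c "
from h import *
plan(-.14,5);hub('s14')
"
```

```text
phi 1.269 r 0.061
[ 0.027 -0.05  -0.   ]
[ 0.028 -0.049 -0.   ]
[ 0.034 -0.044 -0.   ]
[ 0.04  -0.039 -0.   ]
[ 0.045 -0.033 -0.   ]
clk 9.65 p [0.5661 0.0093 0.2593] shift [0. 0. 0.] turn [0.0174 0.01   0.0079] F [-1.4032  2.0201 -0.053 ] w 0.187
V col hub [125 126 129 137 141 126 124 125 125 125 125 125 120 104  82  78  78  81
 100 143 186 205 206 210]
```

Request:
play_rows(
  rows=[
    [0.027,-0.05,0,0.015,0.01,0,1],
    [0.028,-0.049,0,0,0,0,1],
    [0.034,-0.044,0,0,0,0,1],
    [0.04,-0.039,0,0,0,0,1],
    [0.045,-0.033,0,0,0,0,1],
  ],
)

```text
clock: 10.2
position: [0.6022, -0.0199, 0.2586]
ee_rot: [2.224, -2.217, 0.001]
force: [-2.3, 1.1, 0.1]
width: 0.187
```

```bash
python3 -c "
from h import *
plan(-.14,5,.258);hub('s15')
"
```

```text
phi 0.493 r 0.0616
[ 0.056 -0.014  0.001]
[ 0.054 -0.015  0.001]
[ 0.055 -0.008  0.001]
[0.056 0.    0.001]
[0.055 0.008 0.001]
clk 10.2 p [ 0.6022 -0.0199  0.2586] shift [0. 0. 0.] turn [ 0.0012 -0.0031  0.0067] F [-2.2984  1.0777  0.0719] w 0.187
V col hub [202 202 211 218 172 139 126 125 125 126 126 125 123 111  85  80  79  79
  85 118 168 197 203 204]
```

View pics/s15.png

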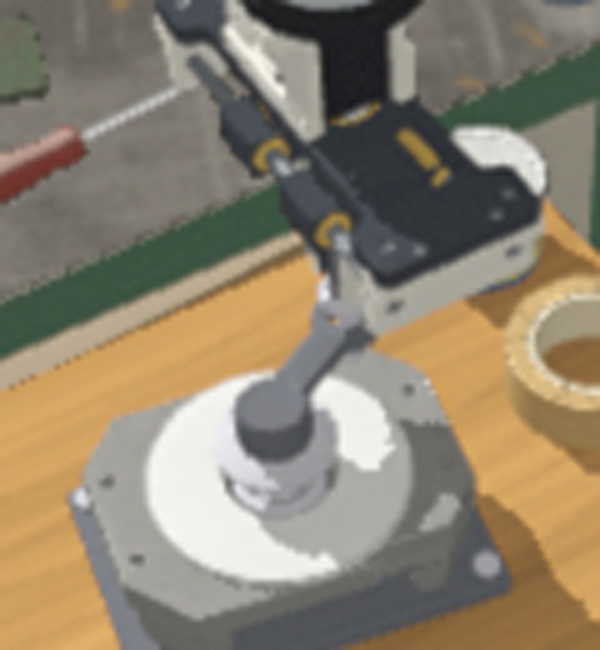

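Request:
play_rows(
  rows=[
    [0.056,-0.014,0,0,0,0,1],
    [0.054,-0.015,0,0,0,0,1],
    [0.055,-0.008,0.002,0,0,0,1],
    [0.056,0,0.002,0,0,0,1],
    [0.055,0.008,0.002,0,0,0,1],
  ],
)

```text
clock: 10.75
position: [0.6066, -0.0663, 0.2573]
ee_rot: [2.221, -2.218, -0.001]
force: [-4.5, 3.1, -1.8]
width: 0.191
```

```bash
python3 -c "
from h import *
plan(-.14,5,.257)
"
```

```text
phi -0.287 r 0.0611
[0.05  0.027 0.001]
[0.049 0.027 0.001]
[0.045 0.033 0.001]
[0.04  0.039 0.001]
[0.034 0.044 0.001]
clk 10.75 p [ 0.6066 -0.0663  0.2573] shift [0. 0. 0.] turn [ 0.0053 -0.0038  0.003 ] F [-4.509   3.0717 -1.7856] w 0.191
```

Request:
play_rows(
  rows=[
    [0.05,0.03,0,0,0,0,1],
    [0.049,0.028,0,0,0,0,1],
    [0.045,0.033,0.002,0,0,0,1],
    [0.04,0.039,0.002,0,0,0,1],
    [0.034,0.044,0.002,0,0,0,1],
  ],
)

```text
clock: 11.25
position: [0.5782, -0.0997, 0.2564]
ee_rot: [2.224, -2.217, -0.005]
force: [-0.5, 5.3, -0.4]
width: 0.186
```

```bash
python3 -c "
from h import *
plan(-.14,5,.256);hub('s16')
"
```

```text
phi -1.033 r 0.0591
[0.03  0.047 0.001]
[0.018 0.053 0.001]
[0.01  0.055 0.001]
[0.002 0.056 0.001]
[-0.005  0.056  0.001]
clk 11.25 p [ 0.5782 -0.0997  0.2564] shift [0. 0. 0.] turn [0.0058 0.0028 0.006 ] F [-0.5475  5.3436 -0.3911] w 0.186
V col hub [204 203 215 238 220 166 132 126 127 127 127 127 127 122 105  83  79  78
  82  99 134 176 198 208]
```

View pics/s16.png

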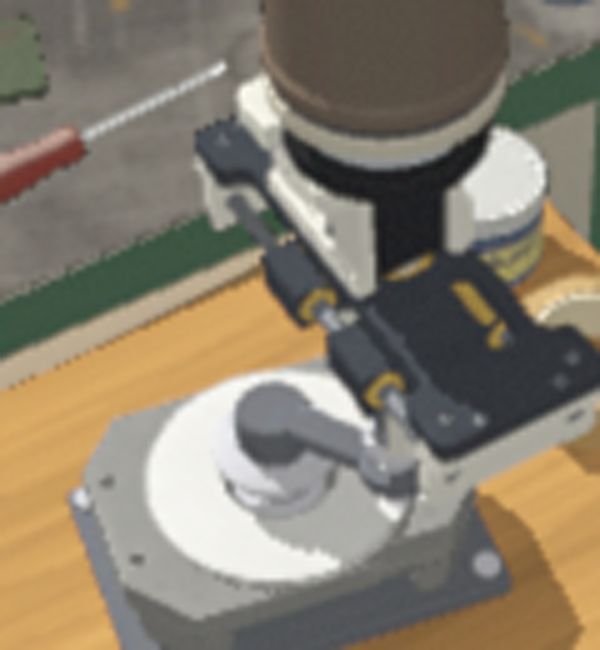

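```bash
echo 'C=np.array([.547,-.0475])'>>h.py; python3 -c "
from h import *
plan(-.14,5,.255)
"
```

```text
phi -1.057 r 0.0615
[0.015 0.055 0.002]
[0.017 0.053 0.002]
[0.009 0.055 0.002]
[0.001 0.056 0.002]
[-0.007  0.056  0.002]
clk 11.3 p [ 0.5772 -0.101   0.2565] shift [0. 0. 0.] turn [0.0068 0.0011 0.0036] F [-2.4042  1.0728 -0.7109] w 0.189
```

Request:
play_rows(
  rows=[
    [0.015,0.055,0.002,0,0,0,1],
    [0.017,0.053,0.002,0,0,0,1],
    [0.009,0.055,0.002,0,0,0,1],
    [0.001,0.056,0.002,0,0,0,1],
    [-0.007,0.056,0.002,0,0,0,1],
  ],
)

```text
clock: 11.8
position: [0.5352, -0.1058, 0.2561]
ee_rot: [-2.222, 2.216, -0.001]
force: [3.6, 4.4, 0.2]
width: 0.19
```

```bash
python3 -c "
from h import *
plan(-.14,5,.255)
"
```

```text
phi -1.77 r 0.0595
[-0.012  0.055  0.001]
[-0.022  0.051  0.001]
[-0.029  0.048  0.001]
[-0.036  0.043  0.001]
[-0.041  0.038  0.001]
clk 11.8 p [ 0.5352 -0.1058  0.2561] shift [0. 0. 0.] turn [-0.0061  0.0035  0.006 ] F [3.5771 4.3872 0.1793] w 0.19
```

Request:
play_rows(
  rows=[
    [-0.022,0.055,0.002,0,0,0,1],
    [-0.022,0.051,0.002,0,0,0,1],
    [-0.029,0.048,0.002,0,0,0,1],
    [-0.036,0.043,0.002,0,0,0,1],
    [-0.041,0.038,0.002,0,0,0,1],
  ],
)

```text
clock: 12.3
position: [0.4993, -0.0835, 0.2561]
ee_rot: [-2.218, 2.215, -0.013]
force: [5.4, 2.1, -0.8]
width: 0.188
```

```bash
echo 'C=np.array([.547,-.0465])'>>h.py; python3 -c "
from h import *
plan(-.14,5,.254);hub('s17')
"
```

```text
phi -2.481 r 0.0603
[-0.048  0.029  0.002]
[-0.05   0.024  0.003]
[-0.053  0.017  0.003]
[-0.055  0.009  0.003]
[-0.056  0.002  0.003]
clk 12.3 p [ 0.4993 -0.0835  0.2561] shift [0. 0. 0.] turn [-0.0217 -0.0013  0.0032] F [ 5.3574  2.1142 -0.7731] w 0.188
V col hub [86 76 65 54 50 49 49 49 48 49 47 49 50 50 51 50 50 50 50 50 50 50 51 64]
```

View pics/s17.png

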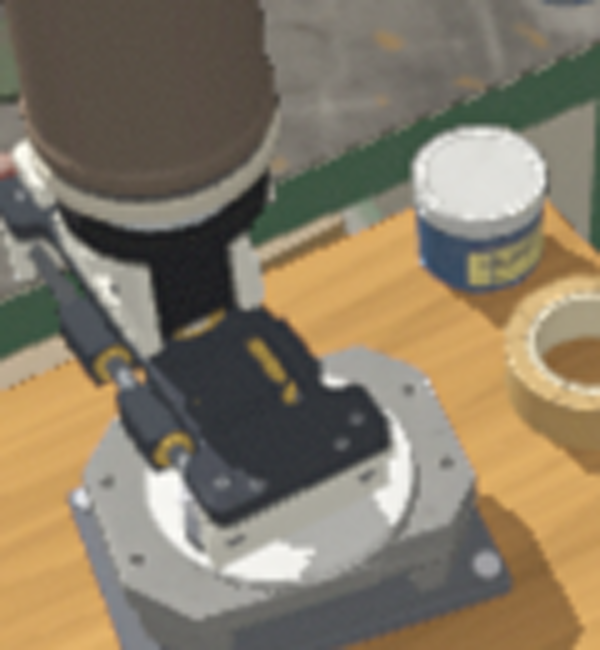

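Request:
play_rows(
  rows=[
    [-0.05,0.02,0.003,-0.02,0,0,1],
    [-0.05,0.02,0.003,0,0,0,1],
    [-0.053,0.014,0.003,0,0,0,1],
    [-0.055,0.008,0.003,0,0,0,1],
    [-0.056,0.001,0.003,0,0,0,1],
  ],
)

```text
clock: 12.85
position: [0.4873, -0.0435, 0.2536]
ee_rot: [2.217, -2.219, 0.003]
force: [4.3, -4.1, -1.4]
width: 0.193
```

```bash
echo 'C=np.array([.5475,-.0465])'>>h.py; python3 -c "
from h import *
plan(-.14,5,.254,.0595)
"
```

```text
phi 3.091 r 0.0602
[-0.055 -0.012 -0.001]
[-0.054 -0.014 -0.001]
[-0.051 -0.022 -0.001]
[-0.048 -0.028 -0.001]
[-0.043 -0.035 -0.001]
clk 12.85 p [ 0.4873 -0.0435  0.2536] shift [0. 0. 0.] turn [ 0.0041 -0.0096 -0.0016] F [ 4.2501 -4.1122 -1.4063] w 0.193
```

Request:
play_rows(
  rows=[
    [-0.055,-0.02,0,0,-0.01,0,1],
    [-0.054,-0.016,0,0,0,0,1],
    [-0.051,-0.023,0,0,0,0,1],
    [-0.048,-0.028,0,0,0,0,1],
    [-0.043,-0.035,0,0,0,0,1],
  ],
)

```text
clock: 13.35
position: [0.5048, -0.003, 0.2522]
ee_rot: [2.217, -2.218, -0.007]
force: [1.6, -4.3, -0.3]
width: 0.187
```

```bash
python3 -c "
from h import *
plan(-.14,5,.253,.0595);hub('s18')
"
```

```text
phi 2.347 r 0.061
[-0.029 -0.049 -0.001]
[-0.03  -0.047 -0.001]
[-0.023 -0.051 -0.001]
[-0.016 -0.053 -0.001]
[-0.008 -0.055 -0.001]
clk 13.35 p [ 0.5048 -0.003   0.2522] shift [0. 0. 0.] turn [ 0.0143 -0.0016 -0.0014] F [ 1.5603 -4.2813 -0.3085] w 0.187
V col hub [174 189 213 240 242 212 142  89  79  80  81  81  81  81  81  82  79  78
  78  80  90 118 149 155]
```

View pics/s18.png

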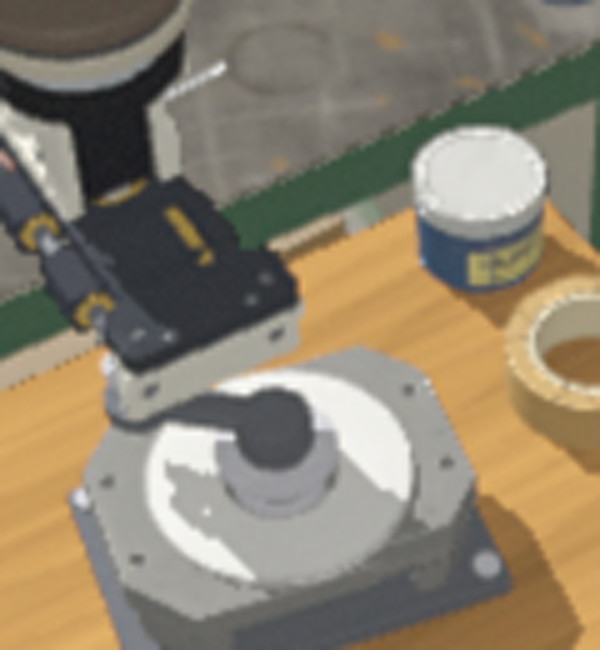

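Request:
play_rows(
  rows=[
    [-0.029,-0.049,0,0.01,0,0,1],
    [-0.03,-0.047,0,0,0,0,1],
    [-0.023,-0.051,0,0,0,0,1],
    [-0.016,-0.053,0,0,0,0,1],
  ],
)

```text
clock: 13.8
position: [0.5366, 0.0142, 0.2516]
ee_rot: [2.22, -2.219, -0.004]
force: [-1.8, -3.4, -1.8]
width: 0.188
```

```bash
python3 -c "
from h import *
plan(-.11,3,.252,.0595)
"
```

```text
phi 1.748 r 0.0617
[ 0.009 -0.046 -0.001]
[-0.001 -0.044 -0.001]
[ 0.004 -0.043 -0.001]
clk 13.8 p [0.5366 0.0142 0.2516] shift [0. 0. 0.] turn [ 0.0081 -0.0001  0.0008] F [-1.8053 -3.3663 -1.8368] w 0.188
```

Request:
play_rows(
  rows=[
    [0.009,-0.046,0,0,0,0,1],
    [-0.001,-0.03,0,0,0,0,1],
    [0.002,-0.01,0,0,0,0,1],
    [0,0,0,0,0,0,1],
    [0,0,0,0,0,0,1],
  ],
)

```text
clock: 14.3
position: [0.552, 0.0139, 0.2511]
ee_rot: [2.221, -2.22, -0.007]
force: [-0.8, 0.4, -0.5]
width: 0.19
```

```bash
python3 -c "
from h import *
plan(-.11,1,.252,.0595);hub('s19')
J=get_image('scene');I=cv2.imread('pics/scene5.png')
y0,y1,x0,x1=180,196,212,222
m=cv2.matchTemplate(J[y0-2:y1+12,x0:x1],I[y0:y1,x0:x1],5)[:,0].round(2);print(np.arange(len(m))-2,m)
cv2.imwrite('pics/full.png',J)
"
```

```text
phi 1.496 r 0.0606
[ 0.013 -0.043 -0.006]
clk 14.3 p [0.552  0.0139 0.2511] shift [0. 0. 0.] turn [0.0081 0.0042 0.0015] F [-0.7723  0.4027 -0.531 ] w 0.19
V col hub [142 123 109  98  91  92 110 132 128 125 126 126 126 125 122 109  84  78
  77  83  99 132 172 197]
[-2 -1  0  1  2  3  4  5  6  7  8  9 10 11 12] [0.53 0.57 0.64 0.74 0.85 0.93 0.95 0.87 0.74 0.59 0.44 0.33 0.26 0.25
 0.32]
```

View pics/s19.png

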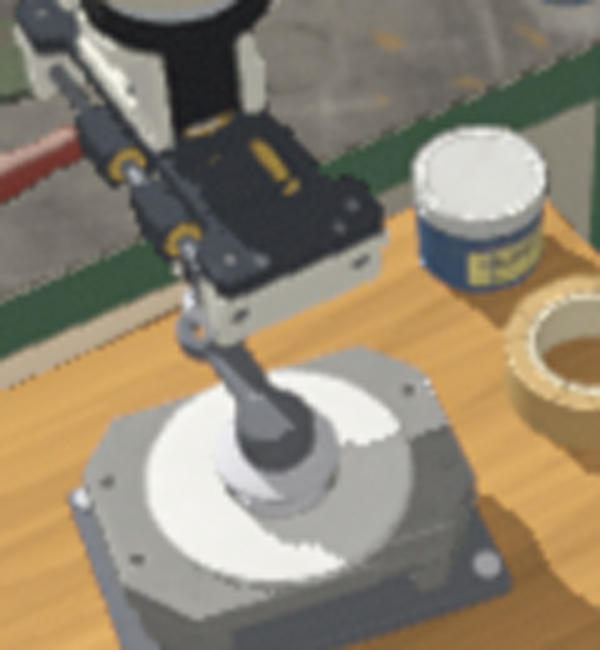

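View pics/full.png

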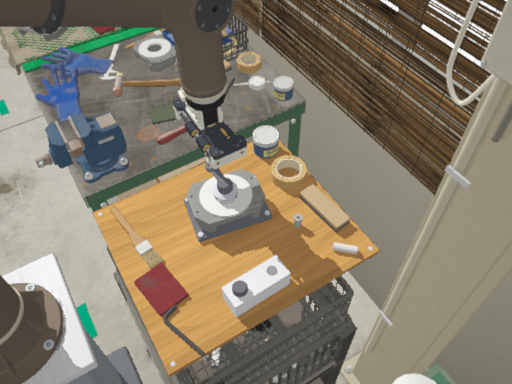

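```bash
python3 -c "
import cv2,numpy as np
J=cv2.imread('pics/full.png')
cv2.imwrite('pics/z.png',cv2.resize(J[145:205,195:245],None,fx=10,fy=10,interpolation=2))
from h import *
o=observe();p=o['position'];print(p,proj('scene',p-[0,0,.0504]),proj('scene',p-[0,0,.0104]))
for n in ('scene5','full'):
  I=cv2.imread(f'pics/{n}.png');
  for c in (212,215,218,221,224,228): print(n,c,I[180:204,c,2])
"
```

```text
[0.55194662 0.01383873 0.2511978 ] [213.87510301 172.53765234] [212.33701962 160.71032269]
scene5 212 [241 240 238 237 238 237 234 230 232 228 233 236 238 238 238 239 240 239
 238 239 240 240 239 240]
scene5 215 [225 225 225 229 231 230 229 227 228 227 224 217 192 145 107 107 118 133
 170 228 237 238 239 239]
scene5 218 [120 115  99  84  78  77  97 144 196 221 220 220 218 207 176 187 208 215
 221 207 172 185 232 240]
scene5 221 [125 125 121  98  83  80  77  75  78 110 174 209 211 210 204 166 156 151
 167 197 218 201 173 216]
scene5 224 [122 123 123 100  81  81  81  79  78  90 127 149 153 171 194 174 150 150
 145 150 165 207 177 153]
scene5 228 [124 116  96  80  76  78  77  77  92 133 151 151 152 153 151 150 150 146
 142 135 141 155 153 159]
full 212 [243 242 240 240 241 241 241 240 239 239 237 233 237 238 236 240 241 241
 241 240 241 242 241 242]
full 215 [244 243 242 239 233 234 235 234 234 232 232 231 230 230 228 219 194 153
 172 230 239 241 240 241]
full 218 [124 128 122 122 122 117 105  90  88  99 131 181 219 225 223 223 220 210
 179 182 171 185 230 241]
full 221 [128 127 126 125 126 127 123 111  83  79  77  77  77 106 170 212 216 213
 205 173 154 156 151 161]
full 224 [ 95 120 126 127 126 126 128 120  85  80  82  81  80  85 116 152 154 172
 201 189 144 152 154 152]
full 228 [ 75  80  80  80  94 111  84  81  80  78  78  78  82 112 152 154 152 155
 154 148 145 155 156 161]
```

View pics/z.png

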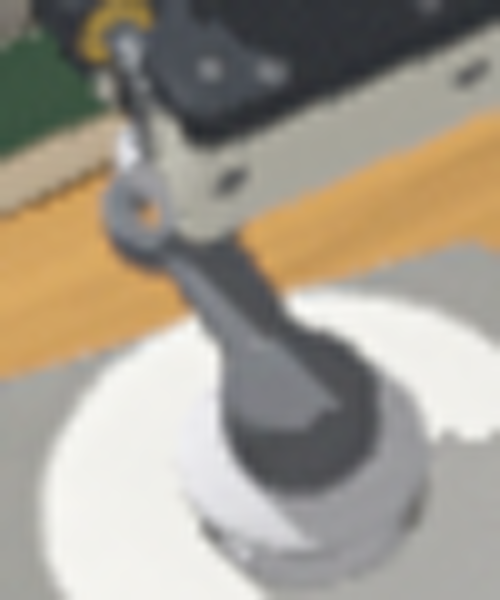

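```bash
python3 -c "
from h import *
np.set_printoptions(precision=4,suppress=True)
h=onz('scene',223.9,178,.2445); e0=onz('scene',229.45,157.4,.2445);print('hub,eye0',h,e0,np.linalg.norm(e0-h),np.arctan2(*(e0-h)[[1,0]]))
for z in(.2285,.2305): 
  e=onz('scene',212.3,165.8,z); d=e-h; print(e,np.hypot(*d[:2]),np.arctan2(d[1],d[0]))
J=get_image('top');cv2.imwrite('pics/top9.png',cv2.resize(J[150:290,160:360],None,fx=4,fy=4,interpolation=2))
S=get_image('scene');cv2.imwrite('pics/z2.png',cv2.resize(S[150:185,198:238],None,fx=18,fy=18,interpolation=0))
"
```

```text
hub,eye0 [ 0.5482 -0.0464  0.2445] [ 0.5874 -0.0007  0.2445] 0.06017995148654403 0.8615013373035882
[0.549  0.0108 0.2285] 0.05722567619923299 1.5561742455356378
[0.5483 0.0092 0.2305] 0.05555357882760742 1.5680888900423995
```

View pics/z2.png

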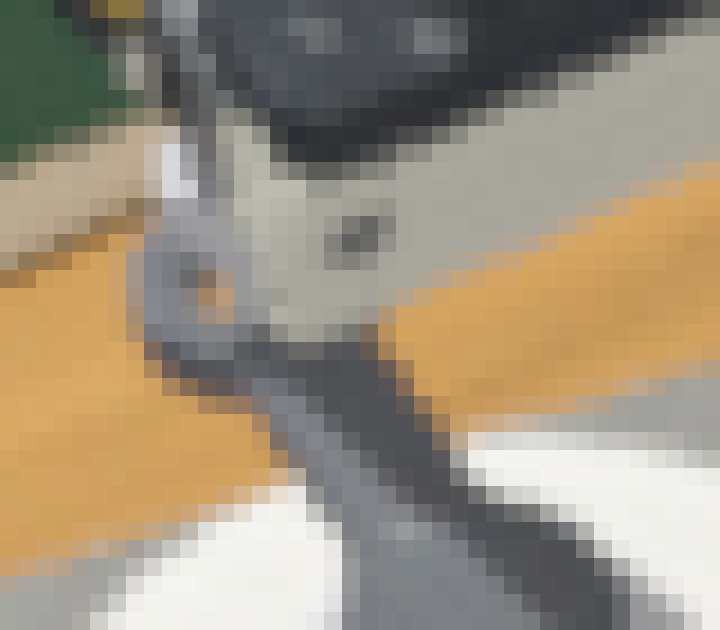

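View pics/top9.png

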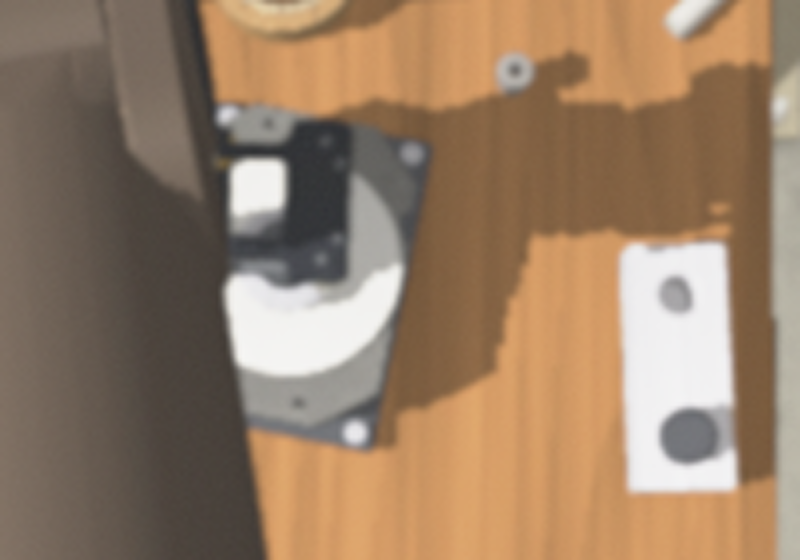

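```bash
python3 -c "
from h import *
o=observe();go(o['position']);print(o['dq']);print(sign_off())"
```

```text
clk 14.5 p [0.552  0.0139 0.2513] shift [0. 0. 0.] turn [0.0078 0.0039 0.0017] F [ 0.3555 -0.4066 -0.8068] w 0.186
[-0.0017  0.0003  0.0002  0.0017  0.0009  0.0017  0.0008]
the job is handed in; nothing more can be done
None
```

The screw is started in its thread and turned about one full turn forward. I handed the job in at 14.5 s, with the handle still gripped at 30 N in the eyelet. No verdict was reported.

What I did: I took the slim handle from the holder and lowered its shank through the eyelet. I then turned the screw back about 0.87 rad. The scene camera showed the hub had dropped about 7 mm, so I turned forward about 6.5 rad, following the eyelet's circle at 60 mm radius.

Last checks:
- **Screw angle:** the eyelet direction puts it at about 6.0 to 6.4 rad. The exact drop point was only bracketed between two looks.
- **Sink:** the hub had moved about 4 pixels down in the image, or 13 to 15 mm. That is a little less than the 15.6 mm or more expected from the angle, with about 1 mm of measurement uncertainty. It is above the 12.5 mm limit, but this was the least certain check.
- **Handle:** the foot is about 30 mm below the arm's top and the tool is tilted less than 0.01 rad. The fingers partly hid the shank, so its seat in the eyelet is inferred from a visible gap at one side and from the screw having followed the handle throughout.
- **Forces and surroundings:** the arm was at rest, with under 1 N on it at the end. The plug is in its place, and I saw no bystander moved.

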